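# Tumble the walnut-faced blanks onto their next face for oiling

## Task

Bring the two walnut-faced blanks, one at a time, from the sloping rack to the deck of the turning step: set each down flat, walnut up, long side along the brass edge, let go, and push it over the edge so that it tumbles a quarter turn and comes to rest on its next face, walnut towards the stop rail. Both must end side by side down in the bay; never carry one above the bay. Leave the plain blank in the rack and do not disturb the birch slice, mallet or sanding block.

Things in the scene. Friction and masses are not known exactly. Their poses are not given: they have to be found in the camera images.
- turning_step: fixed wooden turning step, 230 mm long (its x), 195 mm deep (its y); origin at the centre of its underside, z up. From -y to +y: raised deck (y -97.5 to 27.5 mm, top 44 mm above the bench), brass edge at y 27.5 mm, sunken bay with a dark rubber floor, stop rail. Blanks are pushed towards +y; two fit side by side along x, centred about 58 mm either side of the middle
- step_edge (a point): middle of the deck's brass-lined edge, at deck height, on the step's x = 0, y = 27.5, z = 44 mm; the edge runs along the step's x. A blank pushed slowly tips by itself once its middle passes the edge
- step_bay (a point): middle of the bay's floor (step's x = 0, y = 54.5, z = 10 mm): 54 mm wide between deck and stop rail, 34 mm below the deck, open at both ends. The stop rail beyond it is 16 mm thick, its top 50 mm above the bench; it catches a tumbling blank, which then stands 56 mm high with its 40 mm thickness across the bay
- rack: fixed wooden rack with a plywood slope that rises at 30 degrees towards its +x, 292 mm wide (its y), a lip 14 mm high along its low (-x) end. Origin at the centre of its underside, z up. Three blanks lie on it side by side at y = -108, 0 and 108 mm (52 mm between them), long side up the slope; their centres are about 26 mm towards -x and 66 mm above the origin
- blank_a: loose block of pale wood with a 10 mm dark walnut layer on its +z face, 90 x 56 x 40 mm, about 0.14 kg. Origin at its centre; x along the 90 mm, y across the 56 mm, z through the 40 mm towards the face uppermost at the start. Starts in any of the rack's three places, tilted 30 degrees with it. Grip across the 56 mm, fingers square to the slope
- blank_b: loose block of pale wood with a 10 mm dark walnut layer on its +z face, 90 x 56 x 40 mm, about 0.14 kg. Origin at its centre; x along the 90 mm, y across the 56 mm, z through the 40 mm towards the face uppermost at the start. Starts in any of the rack's three places, tilted 30 degrees with it. Grip across the 56 mm, fingers square to the slope
- blank_a_top (a point): centre of blank_a's walnut face, 20 mm from its centre along its z
- blank_b_top (a point): centre of blank_b's walnut face, 20 mm from its centre along its z
- blank_plain: loose block all of pale wood, without a walnut layer, 90 x 56 x 40 mm, about 0.14 kg. Origin at its centre; x along the 90 mm, y across the 56 mm, z through the 40 mm towards the face uppermost at the start. Starts in any of the rack's three places, tilted 30 degrees with it. Grip across the 56 mm, fingers square to the slope. It stays in the rack
- birch_slice: bystander: round slice of birch log with bark, about 109 mm across, 26 mm thick, lying flat; origin at the centre of its underside
- mallet: bystander: wooden mallet standing on its 72 mm head, handle up, 235 mm high; origin at the centre of its underside
- sanding_block: bystander: wooden sanding block, 56 x 100 x 28 mm, lying in front of the rack; origin at the centre of its underside

How it is judged:
By the outcome, as a careful person would: the job done as asked, in the order asked, and still so for the second after the job is handed in, with the robot touching nothing.
It also fails if it takes over 72 s, if anything falls off the work surface, if the arm or the gripper's body presses on something with over 40 N, if the wrist force passes 120 N, or if a joint passes its speed limit or range.

## Robot

A 6-joint arm with a two-finger parallel gripper is mounted at the origin on a cart in front of the work surface, level with it; the furniture and walls round the work are solid. World frame = base frame: x ahead of the robot, y to its left, z up, the work surface at z = 0. Lengths are in m, angles in rad, forces in N, time in s.
With the tool pointing down it reaches from about 0.25 to 0.725 m from the base axis. Payload 4 kg.
Tool frame: the origin (TCP) lies between the finger pads; the fingertips stand 11 mm ahead of it and the grasp point (between the pads) lies 8 mm behind it (bot.tip_extent is the distance from the TCP to the fingertips, in m); z points along the fingers, y is the line along which they close (so a half turn about z gives the same grasp; the last joint's range is limited). The gripper opens to 85 mm and grips with 20 to 120 N. Pads are 22 mm wide; open, the fingers measure 114 mm over their backs; the gripper's body (76 mm by 85 mm) begins 54 mm behind the grasp point. The pads swing forward as they close: fully open they stand 13 mm farther back than shut.
Start: joints at [-1.192, 0.241, 0.005, 1.335, 0, 1.571], TCP at [0.185, -0.465, 0.242] pointing down, gripper open.
Joint ranges: [-2.72, 2.72], [-1.05, 1.87], [-1.09, 1.28], [-1.99, 2.15], [-1.42, 1.44], [-3.14, 3.14]. Speed limits (rad/s): [2.79, 2.79, 3.14, 3.14, 3.14, 3.14].

## Interface

Orientations are given as a unit quaternion [x, y, z, w].
In Python, from workcell import bot gives the robot as it stands. The module is installed in compiled form; this text tells all that it offers.
- The arm moves only by the tool drive_tool, never from a script. Its argument "rows" is a list of rows, each an object of numbers: "dx", "dy", "dz": the shift along the tool's x, y, z in units of 50 mm (1.0 is 50 mm); "wx", "wy", "wz": the turn, a rotation vector about the tool's x, y, z in units of 5 degrees (1.0 is 5 degrees); "hand": the finger opening in mm, from 0 to 85.4. A call has 1 to 20 rows; each row is the pose to reach, as a shift and turn from the pose commanded when the call began, along the tool's axes at that moment; what a row does not reach only later rows make up. A row lasts 1/10 s, in which the tool goes at most 50 mm and 8.59 degrees, less where a joint would pass 70% of its speed; a pose out of reach is approached as far as the arm can. A call with a gripper value outside its range is refused whole. The fingers move at their own pace and stop on an object; the grip force is fixed at half the most. Time passes only in rows, so rows that repeat a pose let the fingers close. It gives the time, the measured TCP pose, the force, the opening and the grip force at its end, in the units of the state.
- bot.get_obs(): the state, without advancing time (a new reading comes with each control period).
- bot.camera(name): name is "side" or "top" or "wrist"; returns the picture (480x640x3 uint8, red, green, blue); there is no depth.
- bot.get_calibration(name): a dict with "vfov" (degrees; the focal length in pixels is half the picture's height over the tangent of half this angle, whatever the lens; pixels are square), "cx", "cy" (the principal point, pixels), "origin" and "rotation" of the camera in the world; the wrist camera has in their place "mount" (4x4, takes a point from camera to tool coordinates, whose origin is the TCP and whose axes are the flange's). Camera axes: x right, y up, looking along -z (the intrinsics and any distortion apply to the point x, -y, -z); pixel columns grow to the right and rows downward; lengths in m; the calibration is good to about 2 mm. A picture is of the moment at which its call begins: read the wrist's pose just before it. get_calibration takes no time and is no camera call.
- bot.job_done(): hands the job in; it is judged then, once.
Trained networks look in the newest picture that a camera, given by its name, has taken for a name from the list of things; names that differ only in an ending like _2 or _b are one class to them, and where a whole thing is asked for, a point or a joint stands for the part that bears it (a point fixed in the world has none). Each returns a list of dicts, best first, with "score" (0 to 1); they miss things now and then, are a little off and sometimes report something else, mostly with a low value. They report only what shows in the picture. A call takes as long as a camera call.
- bot.look_for(camera, thing): "extent" ([centre column, centre row, width, height] in pixels, round what is visible of it).
- bot.outline_of(camera, thing): "region" (480x640 bool, what is visible of it) and "extent" ([centre column, centre row, width, height] in pixels, round what is visible of it).
The state is a dict: "clock": time; "joint_pos": joint angles; "joint_vel": joint speeds; "tau": joint torques, N m; "eef_pos": TCP position; "tool_rot": TCP orientation; "ft_force": force on the tool from outside, world axes, zero at the start; "ft_torque": the same for the moment, N m; "grip_width": finger opening in m; "grasp_force": force on a finger pad.
Only numpy, scipy, OpenCV 4.12 (cv2) and the standard library are available. Lean on these libraries where they do the work, as an engineer would, in place of code of your own. Each camera call takes 0.05 s, during which the arm holds its last target. There are 200 camera calls.

## Working session

There is one attempt and no reset: what is moved stays moved. The work goes in short steps, Python scripts to look and compute and a tool call to move; the robot and the scene stay as the last step left them, time stands still between calls to the robot, and variables do not carry over. Pictures are saved under pics/ and viewed, at most 10 in all, crops included, and the job is handed in when it is done.

Besides the shell and the picture viewer there is one more tool, called after "Call:" as name([rows], argument=value, ...), one row to a line, values as JSON. drive_tool: Moves the arm, as the interface text tells. Its arguments: {"type":"object","properties":{"rows":{"type":"array","items":{"type":"object","properties":{"dx":{"type":"number"},"dy":{"type":"number"},"dz":{"type":"number"},"wx":{"type":"number"},"wy":{"type":"number"},"wz":{"type":"number"},"hand":{"type":"number"}}}}},"required":["rows"]}

```bash
mkdir -p pics
python3 - <<'E'
from workcell import bot
import cv2
for n in ("top","side"):
    im=bot.camera(n); cv2.imwrite(f"pics/{n}0.png",im[:,:,::-1])
    c=bot.get_calibration(n); print(n,{k:(v.tolist() if hasattr(v,'tolist') else v) for k,v in c.items()})
    for t in ("turning_step","rack","blank_a","blank_plain","sanding_block","mallet","birch_slice"):
        print(t,[(round(float(d["score"]),2),[round(float(x)) for x in d["extent"]]) for d in bot.look_for(n,t)][:4])
o=bot.get_obs(); print(o)
print({k:v for k,v in bot.get_calibration("wrist").items()}, bot.tip_extent)
E
```

```text
top {'vfov': 46.07651921774266, 'cx': 333.2450867506055, 'cy': 234.80928159563317, 'origin': [0.2799555080856089, 0.02247883133017478, 1.549773352214573], 'rotation': [0.06473759844615155, -0.06179985787880073, -0.7008543094749876, 0.7076673355496376]}
turning_step [(0.8, [282, 246, 80, 87])]
rack [(0.73, [436, 238, 107, 52])]
blank_a [(0.89, [476, 243, 27, 39]), (0.86, [395, 246, 19, 34])]
blank_plain [(0.59, [435, 244, 28, 38])]
sanding_block [(0.87, [426, 309, 38, 23])]
mallet [(0.76, [203, 177, 36, 40])]
birch_slice [(0.7, [460, 176, 41, 41])]
side {'vfov': 57.84971764677104, 'cx': 316.5170972480588, 'cy': 238.12416164991146, 'origin': [0.295991650061289, 1.0537896876196013, 0.7707740054310299], 'rotation': [-0.051945564581081766, 0.4794291653540352, 0.8700389538765653, -0.1023794533373667]}
turning_step [(0.8, [301, 294, 95, 64]), (0.23, [330, 223, 32, 29])]
rack [(0.91, [323, 216, 34, 62])]
blank_a [(0.91, [329, 224, 34, 30]), (0.79, [338, 194, 26, 26])]
blank_plain []
sanding_block [(0.72, [383, 229, 18, 21])]
mallet [(0.68, [303, 297, 98, 70]), (0.56, [215, 307, 29, 88])]
bir
[... 471 characters left out ...]
]), 'tool_rot': array([9.82120718e-01, 1.88252205e-01, 1.12458486e-05, 4.97728286e-05]), 'ft_force': array([-0.1851053 ,  0.73170282, -0.43916726]), 'ft_torque': array([-0.00686637,  0.01057148, -0.00347431]), 'grasp_force': 0.0, 'grip_width': 0.08535369758918769}
{'vfov': 60.88262339608273, 'cx': 314.4106547678254, 'cy': 236.22481905602342, 'mount': array([[-1.30292584e-03,  9.46008429e-01,  3.24139407e-01,
         8.26949567e-02],
       [ 9.99999082e-01,  1.35310043e-03,  7.05876222e-05,
         4.75583887e-04],
       [-3.71816686e-04,  3.24139201e-01, -9.46009323e-01,
        -1.31389583e-01],
       [ 0.00000000e+00,  0.00000000e+00,  0.00000000e+00,
         1.00000000e+00]])} 0.011
```

Run:
```python
import cv2,numpy as np
a=cv2.imread("pics/top0.png")[140:340,180:520]; b=cv2.imread("pics/side0.png")[160:360,180:520]
a=cv2.resize(a,None,fx=2.35,fy=2.35,interpolation=2)
cv2.imwrite("pics/top0c.png",a); cv2.imwrite("pics/side0c.png",cv2.resize(b,None,fx=2.35,fy=2.35,interpolation=2))
```

```text
(no output)
```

View pics/top0c.png

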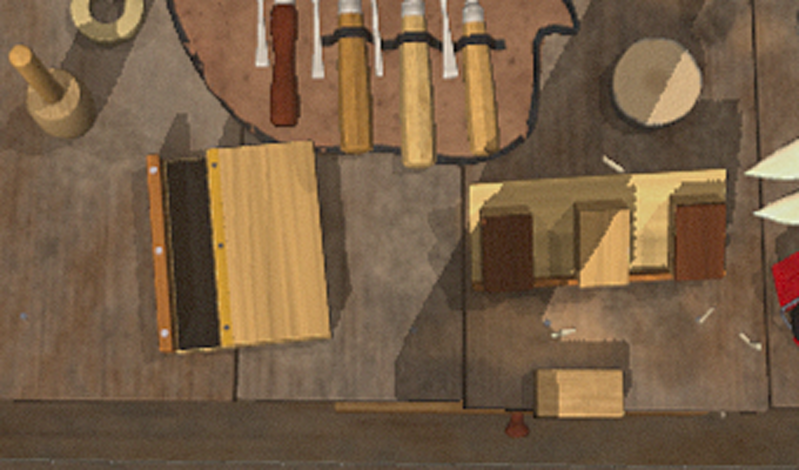

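View pics/side0c.png

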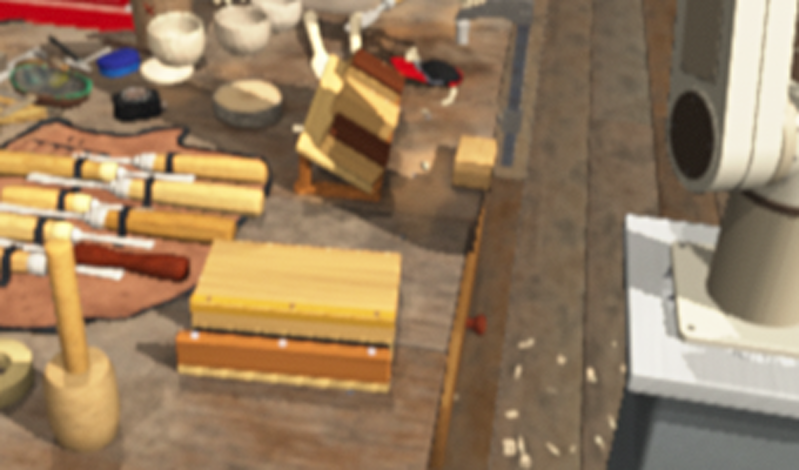

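```bash
cat > h.py <<'E'
import numpy as np, cv2
from scipy.spatial.transform import Rotation as R
from workcell import bot
def cam(name,obs=None):
    c=bot.get_calibration(name); f=240/np.tan(np.radians(c["vfov"]/2))
    if name=="wrist":
        o=obs or bot.get_obs(); T=np.eye(4); T[:3,:3]=R.from_quat(o["tool_rot"]).as_matrix(); T[:3,3]=o["eef_pos"]
        T=T@np.array(c["mount"])
        return f,c["cx"],c["cy"],T[:3,3],T[:3,:3]
    return f,c["cx"],c["cy"],np.array(c["origin"]),R.from_quat(c["rotation"]).as_matrix()
def ray(C,px):
    f,cx,cy,o,M=C; px=np.atleast_2d(px).astype(float)
    d=np.c_[(px[:,0]-cx)/f,-(px[:,1]-cy)/f,-np.ones(len(px))]@M.T
    return o,d
def onz(C,px,z):
    o,d=ray(C,px); return o+d*((z-o[2])/d[:,2])[:,None]
def proj(C,P):
    f,cx,cy,o,M=C; p=(np.atleast_2d(P)-o)@M
    return np.c_[cx+f*p[:,0]/-p[:,2], cy-f*p[:,1]/-p[:,2]]
E
python3 - <<'E'
from h import *
C=cam("top")
def g(p): return np.array(p)/2.35+[180,140]
np.set_printoptions(precision=4,suppress=True)
print("step deck",onz(C,g([(313,141),(329,338),(208,150),(221,346)]),.044))
print("rail top",onz(C,g([(150,155),(163,350)]),.05))
print("blank tops",onz(C,g([(507,252),(604,244),(701,240)]),.083))
print("rack top edge",onz(C,g([(470,184),(726,170)]),.12))
print("rack low",onz(C,g([(470,292),(726,277)]),.03))
print("sand",onz(C,g([(538,372),(624,369)]),.028),"slice",onz(C,g([(657,82)]),.026),"mallet",onz(C,g([(60,110)]),.05),onz(C,g([(20,57)]),.23))
E
```

```text
step deck [[0.6492 0.0861 0.044 ]
 [0.4193 0.0642 0.044 ]
 [0.6373 0.2083 0.044 ]
 [0.4091 0.1866 0.044 ]]
rail top [[0.6293 0.2748 0.05  ]
 [0.4034 0.2514 0.05  ]]
blank tops [[ 0.5139 -0.1348  0.083 ]
 [ 0.524  -0.2434  0.083 ]
 [ 0.5296 -0.3522  0.083 ]]
rack top edge [[ 0.5835 -0.0908  0.12  ]
 [ 0.6018 -0.373   0.12  ]]
rack low [[ 0.4753 -0.0973  0.03  ]
 [ 0.4956 -0.393   0.03  ]]
sand [[ 0.3843 -0.1747  0.028 ]
 [ 0.3886 -0.273   0.028 ]] slice [[ 0.7295 -0.3212  0.026 ]] mallet [[0.6822 0.382  0.05  ]] [[0.6902 0.3832 0.23  ]]
```

```bash
cat >> h.py <<'E'
def down(yaw,pitch=0.):
    "tool x at yaw (deg); pitch tilts the fingers ahead; returns Rotation"
    return R.from_euler("z",yaw,degrees=True)*R.from_euler("y",-pitch,degrees=True)*R.from_euler("x",180,degrees=True)
_=0
def rel(pos,rot,start=None):
    "shift/turn in drive units from the present (or given) pose"
    o=bot.get_obs(); p0,r0=start or (o["eef_pos"],R.from_quat(o["tool_rot"]))
    d=r0.inv().apply(np.array(pos)-p0)/.05; w=np.degrees((r0.inv()*rot).as_rotvec())/5
    print(dict(zip(("dx","dy","dz","wx","wy","wz"),np.round(np.r_[d,w],3).tolist())))
np.set_printoptions(precision=4,suppress=True)
E
python3 - <<'E'
from h import *
t=down(3.8,30); print(t.as_matrix())
rel(np.array([0.522,-0.243,0.083])-0.15*t.as_matrix()[:,2],t)
print(bot.get_obs()["clock"])
E
```

```text
[[ 0.8641  0.0663  0.4989]
 [ 0.0574 -0.9978  0.0331]
 [ 0.5     0.     -0.866 ]]
{'dx': 6.475, 'dy': -2.085, 'dz': 0.588, 'wx': -0.936, 'wy': 5.95, 'wz': 3.498}
0.8
```

Call:
drive_tool([
  {"dx": 0.8, "dy": -0.25, "wx": -0.1, "wy": 0.7, "wz": 0.4},
  {"dx": 1.6, "dy": -0.5, "wx": -0.2, "wy": 1.4, "wz": 0.8},
  {"dx": 2.4, "dy": -0.8, "wx": -0.4, "wy": 2.2, "wz": 1.3},
  {"dx": 3.2, "dy": -1.0, "dz": 0.1, "wx": -0.5, "wy": 3, "wz": 1.7},
  {"dx": 4, "dy": -1.3, "dz": 0.2, "wx": -0.6, "wy": 3.7, "wz": 2.2},
  {"dx": 4.8, "dy": -1.5, "dz": 0.3, "wx": -0.7, "wy": 4.4, "wz": 2.6},
  {"dx": 5.6, "dy": -1.8, "dz": 0.4, "wx": -0.8, "wy": 5.2, "wz": 3},
  {"dx": 6.475, "dy": -2.085, "dz": 0.588, "wx": -0.936, "wy": 5.95, "wz": 3.498},
  {"dx": 6.475, "dy": -2.085, "dz": 0.588, "wx": -0.936, "wy": 5.95, "wz": 3.498},
  {"dx": 6.475, "dy": -2.085, "dz": 0.588, "wx": -0.936, "wy": 5.95, "wz": 3.498},
])

```text
invalid input at $.rows[0]: expected keys dx, dy, dz, wx, wy, wz, hand
```

Run:
```python
from h import *
o=bot.get_obs(); print(o["clock"],o["eef_pos"],R.from_quat(o["tool_rot"]).as_matrix(),o["joint_pos"],o["joint_vel"].max())
im=bot.camera("wrist"); cv2.imwrite("pics/w1.png",im[:,:,::-1])
for t in ("blank_a","blank_plain","rack"):
    for d in bot.outline_of("wrist",t)[:3]:
        m=d["region"].astype(np.uint8); c=max(cv2.findContours(m,0,1)[0],key=cv2.contourArea)
        print(t,round(float(d["score"]),2),np.round(d["extent"]).tolist(),m.sum(),[np.round(v,1).tolist() if i<2 else round(v,1) for i,v in enumerate(cv2.minAreaRect(c))])
```

```text
0.8 [ 0.1849 -0.4646  0.2423] [[ 0.9291  0.3698  0.    ]
 [ 0.3698 -0.9291 -0.0001]
 [ 0.      0.0001 -1.    ]] [-1.192   0.2405  0.005   1.3352  0.      1.5708] 0.0003861591688993271
```

View pics/w1.png

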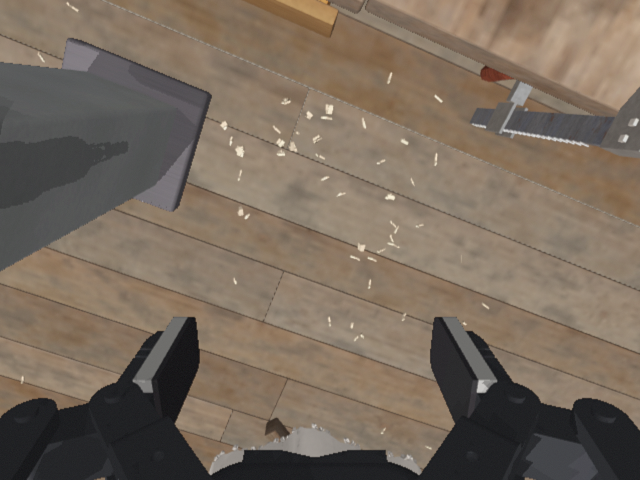

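The picture is still from the start pose: floor, with the open pads at about (165,360) and (465,360). The move was refused because every row needs all seven keys, so I'm sending it again with the full set.

Call:
drive_tool([
  {"dx": 0.8, "dy": -0.25, "dz": 0, "wx": -0.1, "wy": 0.7, "wz": 0.4, "hand": 85},
  {"dx": 1.6, "dy": -0.5, "dz": 0, "wx": -0.2, "wy": 1.4, "wz": 0.8, "hand": 85},
  {"dx": 2.4, "dy": -0.8, "dz": 0, "wx": -0.4, "wy": 2.2, "wz": 1.3, "hand": 85},
  {"dx": 3.2, "dy": -1.0, "dz": 0.1, "wx": -0.5, "wy": 3, "wz": 1.7, "hand": 85},
  {"dx": 4, "dy": -1.3, "dz": 0.2, "wx": -0.6, "wy": 3.7, "wz": 2.2, "hand": 85},
  {"dx": 4.8, "dy": -1.5, "dz": 0.3, "wx": -0.7, "wy": 4.4, "wz": 2.6, "hand": 85},
  {"dx": 5.6, "dy": -1.8, "dz": 0.4, "wx": -0.8, "wy": 5.2, "wz": 3, "hand": 85},
  {"dx": 6.475, "dy": -2.085, "dz": 0.588, "wx": -0.936, "wy": 5.95, "wz": 3.498, "hand": 85},
  {"dx": 6.475, "dy": -2.085, "dz": 0.588, "wx": -0.936, "wy": 5.95, "wz": 3.498, "hand": 85},
  {"dx": 6.475, "dy": -2.085, "dz": 0.588, "wx": -0.936, "wy": 5.95, "wz": 3.498, "hand": 85},
])

```text
clock: 2.0
eef_pos: [0.4469, -0.2468, 0.2125]
tool_rot: [0.966, 0.033, 0.258, -0.009]
ft_force: [-0.3, -0.6, 0.5]
grip_width: 0.0849
grasp_force: 0.0
```

Run:
```python
from h import *
o=bot.get_obs(); print(o["clock"],o["eef_pos"],o["joint_pos"],abs(o["joint_vel"]).max())
C=cam("wrist",o); n=np.array([-.5*np.cos(np.radians(3.8)),-.5*np.sin(np.radians(3.8)),.866]); p0=np.array([.522,-.243,.083])
im=bot.camera("wrist"); cv2.imwrite("pics/w2.png",im[:,:,::-1])
for t in ("blank_a","blank_plain","rack"):
    for d in bot.outline_of("wrist",t)[:3]:
        m=d["region"].astype(np.uint8); c=max(cv2.findContours(m,0,1)[0],key=cv2.contourArea)
        print(t,round(float(d["score"]),2),np.round(d["extent"]).tolist(),m.sum(),[np.round(v,1).tolist() if i<2 else round(v,1) for i,v in enumerate(cv2.minAreaRect(c))])
```

```text
2.0 [ 0.4469 -0.2468  0.2125] [-0.7058  0.0138 -0.4676  0.6994  0.3566  2.4383] 0.04384505491779422
blank_a 0.87 [170.0, 217.0, 102.0, 125.0] 11135 [[169.9, 216.4], [130.9, 93.6], 85.1]
blank_a 0.77 [464.0, 216.0, 107.0, 128.0] 11272 [[462.2, 215.8], [94.4, 130.5], 4.8]
blank_plain 0.84 [315.0, 216.0, 81.0, 130.0] 9894 [[316.8, 216.0], [127.2, 80.4], 89.0]
rack 0.85 [315.0, 195.0, 379.0, 158.0] 28653 [[316.0, 194.5], [159.0, 382.0], 90.0]
```

View pics/w2.png

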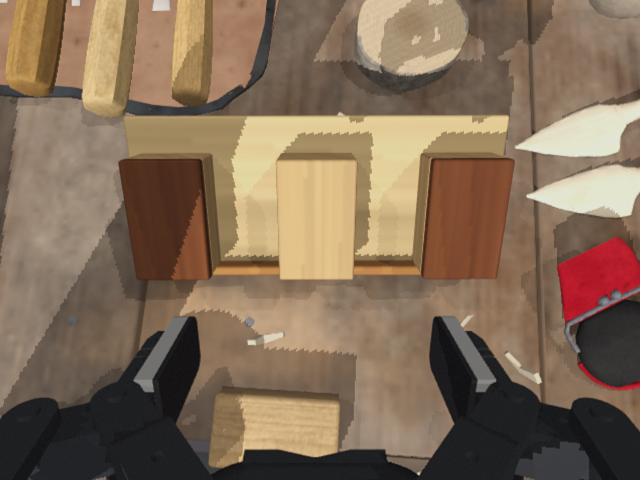

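The wrist view shows walnut faces at left, corners (120,158)-(211,279), and right, (428,158)-(497,279). The plain blank lies between them and the view is square to the rack. I'll fit the rack pose to these corners.

Run:
```python
from h import *
from scipy.optimize import least_squares
C=cam("wrist")
# model points in rack frame: top-face corners of blanks (upslope/left etc.)
t=np.radians(30); u=np.array([np.cos(t),0,np.sin(t)]); n=np.array([-np.sin(t),0,np.cos(t)]); v=np.array([0,1,0])
px=[];P=[]
for yc,q in ((.108,[(120,158),(204,158),(211,279),(135,279)]),(0,[(277,158.5),(356,158.5),(354.5,279),(278,279)]),(-.108,[(430,158),(513,158),(497,279),(423,279)])):
    for (a,b),p in zip(((1,1),(1,-1),(-1,-1),(-1,1)),q):
        P.append(np.array([-.026,yc,.066])+.02*n+.045*a*u+.028*b*v); px.append(p)
P=np.array(P);px=np.array(px)
def W(q,P): return R.from_euler("z",q[2]).apply(P)+[q[0],q[1],q[3] if len(q)>3 else 0]
for q0 in ([.55,-.24,.06],[.55,-.24,.06,0]):
    s=least_squares(lambda q:(proj(C,W(q,P))-px).ravel(),q0); print(s.x[:2],np.degrees(s.x[2]),s.x[3:],"rms",np.sqrt(np.mean(s.fun**2)))
    print(s.fun.reshape(-1,2).round(1).tolist())
    print("centres",W(s.x,np.array([[-.026,.108,.066],[-.026,0,.066],[-.026,-.108,.066]])))
```

```text
[ 0.556 -0.245] 3.6565671820790118 [] rms 1.5587839001706827
[[-2.5, 0.3], [-4.4, 0.4], [-0.6, -0.3], [1.1, -0.3], [-1.3, -0.1], [1.7, -0.1], [-0.9, -0.4], [1.3, -0.4], [3.8, 0.4], [2.7, 0.4], [-0.4, -0.4], [-0.5, -0.4]]
centres [[ 0.5232 -0.1389  0.066 ]
 [ 0.5301 -0.2467  0.066 ]
 [ 0.537  -0.3545  0.066 ]]
[ 0.5565 -0.245 ] 3.655915771428248 [-0.002] rms 1.390188668844636
[[-1.1, 0.8], [-3.6, 0.8], [0.1, -0.7], [2.2, -0.7], [-1.0, 0.3], [1.4, 0.3], [-1.2, -0.8], [1.6, -0.7], [3.0, 0.9], [1.2, 0.9], [-1.6, -0.8], [-1.2, -0.8]]
centres [[ 0.5237 -0.1389  0.064 ]
 [ 0.5306 -0.2467  0.064 ]
 [ 0.5374 -0.3545  0.064 ]]
```

Run:
```python
from h import *
t=down(3.66,30); z=t.as_matrix()[:,2]; c=np.array([.5235,-.139,.065])
rel(c-.09*z,t); rel(c+.004*z,t)
```

```text
{'dx': -0.046, 'dy': -2.107, 'dz': 1.607, 'wx': 0.006, 'wy': -0.007, 'wz': 0.014}
{'dx': -0.047, 'dy': -2.108, 'dz': 3.487, 'wx': 0.006, 'wy': -0.007, 'wz': 0.014}
```

Call:
drive_tool([
  {"dx": 0, "dy": -0.7, "dz": 0.3, "wx": 0, "wy": 0, "wz": 0, "hand": 85},
  {"dx": -0.05, "dy": -1.4, "dz": 0.7, "wx": 0, "wy": 0, "wz": 0, "hand": 85},
  {"dx": -0.05, "dy": -2.1, "dz": 1.2, "wx": 0, "wy": 0, "wz": 0, "hand": 85},
  {"dx": -0.05, "dy": -2.11, "dz": 1.7, "wx": 0, "wy": 0, "wz": 0, "hand": 85},
  {"dx": -0.05, "dy": -2.11, "dz": 2.1, "wx": 0, "wy": 0, "wz": 0, "hand": 85},
  {"dx": -0.05, "dy": -2.11, "dz": 2.5, "wx": 0, "wy": 0, "wz": 0, "hand": 85},
  {"dx": -0.05, "dy": -2.11, "dz": 2.9, "wx": 0, "wy": 0, "wz": 0, "hand": 85},
  {"dx": -0.05, "dy": -2.11, "dz": 3.2, "wx": 0, "wy": 0, "wz": 0, "hand": 85},
  {"dx": -0.05, "dy": -2.11, "dz": 3.49, "wx": 0, "wy": 0, "wz": 0, "hand": 85},
  {"dx": -0.05, "dy": -2.11, "dz": 3.49, "wx": 0, "wy": 0, "wz": 0, "hand": 85},
])

```text
clock: 3.2
eef_pos: [0.5251, -0.138, 0.0592]
tool_rot: [0.966, 0.031, 0.258, -0.009]
ft_force: [0.5, -0.5, -0.4]
grip_width: 0.0849
grasp_force: 0.0
```

Call:
drive_tool([
  {"dx": 0, "dy": 0, "dz": 0, "wx": 0, "wy": 0, "wz": 0, "hand": 45},
  {"dx": 0, "dy": 0, "dz": 0, "wx": 0, "wy": 0, "wz": 0, "hand": 45},
  {"dx": 0, "dy": 0, "dz": 0, "wx": 0, "wy": 0, "wz": 0, "hand": 45},
  {"dx": 0, "dy": 0, "dz": 0, "wx": 0, "wy": 0, "wz": 0, "hand": 45},
  {"dx": 0, "dy": 0, "dz": 0, "wx": 0, "wy": 0, "wz": 0, "hand": 45},
  {"dx": 0, "dy": 0, "dz": 0, "wx": 0, "wy": 0, "wz": 0, "hand": 45},
])

```text
clock: 3.8
eef_pos: [0.5251, -0.1374, 0.0616]
tool_rot: [0.965, 0.032, 0.259, -0.008]
ft_force: [-4.8, 0.1, 6.8]
grip_width: 0.0554
grasp_force: 64.3
```

```bash
cat >> h.py <<'E'
STEP=[.5232,.1975,5.44]
def S(x,y,z):
    "step coords (y from the edge, z world)"
    return np.r_[R.from_euler("z",STEP[2],degrees=True).apply([x,y,0])[:2]+STEP[:2],z]
E
python3 - <<'E'
from h import *
rel(S(-.03,-.0925,.19),down(STEP[2]))
E
```

```text
{'dx': 1.163, 'dy': -4.818, 'dz': -2.297, 'wx': 0.095, 'wy': -6.014, 'wz': -0.325}
```

Call:
drive_tool([
  {"dx": 0, "dy": 0, "dz": -0.2, "wx": 0, "wy": 0, "wz": 0, "hand": 45},
  {"dx": 0, "dy": 0, "dz": -0.6, "wx": 0, "wy": 0, "wz": 0, "hand": 45},
  {"dx": 0, "dy": 0, "dz": -1.1, "wx": 0, "wy": 0, "wz": 0, "hand": 45},
  {"dx": 0, "dy": 0, "dz": -1.7, "wx": 0, "wy": 0, "wz": 0, "hand": 45},
  {"dx": 0, "dy": -0.3, "dz": -2.2, "wx": 0, "wy": 0, "wz": 0, "hand": 45},
  {"dx": 0.1, "dy": -0.9, "dz": -2.5, "wx": 0, "wy": -0.6, "wz": 0, "hand": 45},
  {"dx": 0.3, "dy": -1.6, "dz": -2.5, "wx": 0, "wy": -1.6, "wz": -0.1, "hand": 45},
  {"dx": 0.5, "dy": -2.3, "dz": -2.4, "wx": 0, "wy": -2.6, "wz": -0.1, "hand": 45},
  {"dx": 0.7, "dy": -3, "dz": -2.3, "wx": 0, "wy": -3.6, "wz": -0.2, "hand": 45},
  {"dx": 0.9, "dy": -3.7, "dz": -2.3, "wx": 0.1, "wy": -4.6, "wz": -0.3, "hand": 45},
  {"dx": 1.1, "dy": -4.3, "dz": -2.3, "wx": 0.1, "wy": -5.5, "wz": -0.3, "hand": 45},
  {"dx": 1.16, "dy": -4.82, "dz": -2.3, "wx": 0.1, "wy": -6.01, "wz": -0.32, "hand": 45},
  {"dx": 1.16, "dy": -4.82, "dz": -2.3, "wx": 0.1, "wy": -6.01, "wz": -0.32, "hand": 45},
  {"dx": 1.16, "dy": -4.82, "dz": -2.3, "wx": 0.1, "wy": -6.01, "wz": -0.32, "hand": 45},
])

```text
clock: 5.2
eef_pos: [0.5049, 0.0751, 0.1887]
tool_rot: [0.998, 0.068, -0.002, -0.011]
ft_force: [-0.2, -0.7, -2.1]
grip_width: 0.055
grasp_force: 64.7
```

Run:
```python
from h import *
o=bot.get_obs(); print(o["clock"],o["eef_pos"],R.from_quat(o["tool_rot"]).as_matrix(),o["grip_width"],o["joint_pos"])
cv2.imwrite("pics/w3.png",bot.camera("wrist")[:,:,::-1])
C=cam("wrist",o); print(proj(C,[S(a,b,.044) for a,b in((.115,0),(-.115,0),(.115,-.125),(-.115,-.125),(0,0))]))
```

```text
5.2 [0.5049 0.0751 0.1887] [[ 0.9909  0.1347 -0.0054]
 [ 0.1347 -0.9906  0.0223]
 [-0.0024 -0.0229 -0.9997]] 0.0549815573618591 [ 0.1346  0.2926 -0.0677  1.2129  0.0229  3.1411]
[[125.6166 -23.1298]
 [158.9028 318.3944]
 [336.7801 -14.9329]
 [319.9013 325.7895]
 [144.5002 170.6204]]
```

View pics/w3.png

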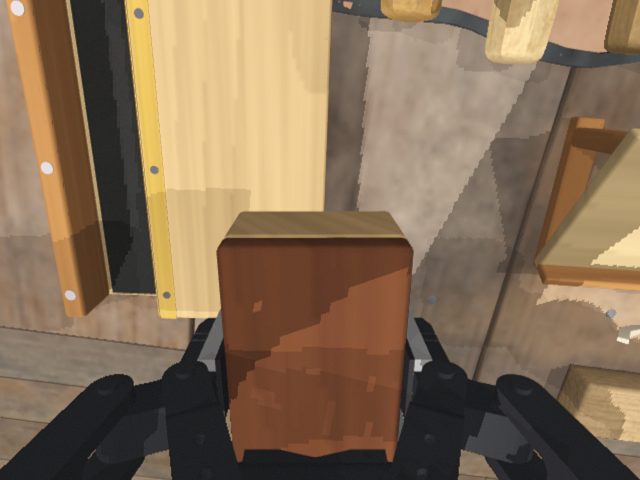

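The brass edge shows from about (146,170) to (160,318), within 1–2 px of my prediction, so the step pose holds. Joint 6 is at its limit, though, and the tool yaw stuck at 7.7°. I'll half-turn the wrist, which gives the same grasp.

Call:
drive_tool([
  {"dx": 0.1, "dy": 0, "dz": 0, "wx": 0, "wy": 0, "wz": -1.6, "hand": 45},
  {"dx": 0.2, "dy": 0, "dz": 0, "wx": 0, "wy": 0, "wz": -3.2, "hand": 45},
  {"dx": 0.3, "dy": 0, "dz": 0, "wx": 0, "wy": 0, "wz": -4.8, "hand": 45},
  {"dx": 0.4, "dy": 0, "dz": 0, "wx": 0, "wy": 0, "wz": -6.4, "hand": 45},
  {"dx": 0.5, "dy": 0, "dz": 0, "wx": 0, "wy": 0, "wz": -8, "hand": 45},
  {"dx": 0.6, "dy": 0, "dz": 0, "wx": 0, "wy": 0, "wz": -9.6, "hand": 45},
  {"dx": 0.7, "dy": 0, "dz": 0, "wx": 0, "wy": 0, "wz": -11.2, "hand": 45},
  {"dx": 0.8, "dy": 0, "dz": 0, "wx": 0, "wy": 0, "wz": -12.8, "hand": 45},
  {"dx": 0.9, "dy": 0, "dz": 0, "wx": 0, "wy": 0, "wz": -14.4, "hand": 45},
  {"dx": 1, "dy": 0, "dz": 0, "wx": 0, "wy": 0, "wz": -16, "hand": 45},
  {"dx": 1.1, "dy": 0, "dz": 0, "wx": 0, "wy": 0, "wz": -17.6, "hand": 45},
  {"dx": 1.2, "dy": 0, "dz": 0, "wx": 0, "wy": 0, "wz": -19.2, "hand": 45},
  {"dx": 1.3, "dy": 0, "dz": 0, "wx": 0, "wy": 0, "wz": -20.8, "hand": 45},
  {"dx": 1.4, "dy": 0, "dz": 0, "wx": 0, "wy": 0, "wz": -22.4, "hand": 45},
  {"dx": 1.5, "dy": 0, "dz": 0, "wx": 0, "wy": 0, "wz": -24, "hand": 45},
  {"dx": 1.5, "dy": 0, "dz": 0, "wx": 0, "wy": 0, "wz": -25.6, "hand": 45},
  {"dx": 1.5, "dy": 0, "dz": 0, "wx": 0, "wy": 0, "wz": -27, "hand": 45},
  {"dx": 1.5, "dy": 0, "dz": 0, "wx": 0, "wy": 0, "wz": -27, "hand": 45},
])

```text
clock: 7.05
eef_pos: [0.5788, 0.0842, 0.1893]
tool_rot: [0.32, 0.947, 0.01, -0.006]
ft_force: [0.1, 0.5, -2.0]
grip_width: 0.0555
grasp_force: 64.7
```

Run:
```python
from h import *
o=bot.get_obs(); print(o["eef_pos"],o["joint_pos"],o["grip_width"])
rel(S(.058,-.0675,.12),down(STEP[2]+180)); rel(S(.058,-.0675,.0665),down(STEP[2]+180))
```

```text
[0.5788 0.0842 0.1893] [0.1329 0.4359 0.1446 1.2811 0.0232 0.7852] 0.055475524837088654
{'dx': 0.466, 'dy': 0.902, 'dz': 1.408, 'wx': 0.241, 'wy': -0.126, 'wz': -8.563}
{'dx': 0.447, 'dy': 0.886, 'dz': 2.478, 'wx': 0.241, 'wy': -0.126, 'wz': -8.563}
```

Call:
drive_tool([
  {"dx": 0.1, "dy": 0.1, "dz": 0.2, "wx": 0, "wy": 0, "wz": -1.6, "hand": 45},
  {"dx": 0.2, "dy": 0.3, "dz": 0.4, "wx": 0.1, "wy": 0, "wz": -3.2, "hand": 45},
  {"dx": 0.3, "dy": 0.5, "dz": 0.7, "wx": 0.1, "wy": -0.1, "wz": -4.8, "hand": 45},
  {"dx": 0.4, "dy": 0.7, "dz": 1, "wx": 0.2, "wy": -0.1, "wz": -6.4, "hand": 45},
  {"dx": 0.46, "dy": 0.9, "dz": 1.4, "wx": 0.24, "wy": -0.13, "wz": -8, "hand": 45},
  {"dx": 0.46, "dy": 0.9, "dz": 1.6, "wx": 0.24, "wy": -0.13, "wz": -8.56, "hand": 45},
  {"dx": 0.46, "dy": 0.9, "dz": 1.9, "wx": 0.24, "wy": -0.13, "wz": -8.56, "hand": 45},
  {"dx": 0.45, "dy": 0.89, "dz": 2.15, "wx": 0.24, "wy": -0.13, "wz": -8.56, "hand": 45},
  {"dx": 0.45, "dy": 0.89, "dz": 2.35, "wx": 0.24, "wy": -0.13, "wz": -8.56, "hand": 45},
  {"dx": 0.45, "dy": 0.89, "dz": 2.45, "wx": 0.24, "wy": -0.13, "wz": -8.56, "hand": 45},
  {"dx": 0.45, "dy": 0.89, "dz": 2.45, "wx": 0.24, "wy": -0.13, "wz": -8.56, "hand": 45},
])

```text
clock: 8.15
eef_pos: [0.5878, 0.1369, 0.067]
tool_rot: [-0.048, 0.999, 0.0, -0.0]
ft_force: [-0.0, 1.0, -2.0]
grip_width: 0.0551
grasp_force: 64.6
```

Run:
```python
from h import *
o=bot.get_obs(); print(o["eef_pos"],o["joint_pos"],o["grip_width"],o["ft_force"],R.from_quat(o["tool_rot"]).as_matrix()[:,2])
rel(S(.058,-.0675,.0605),down(STEP[2]+180))
```

```text
[0.5878 0.1369 0.067 ] [0.2288 0.5669 0.0222 1.027  0.0002 0.1331] 0.05513919226446494 [-0.004   0.984  -2.0083] [-0.0009  0.     -1.    ]
{'dx': 0.01, 'dy': -0.022, 'dz': 0.129, 'wx': 0.001, 'wy': -0.01, 'wz': 0.009}
```

Call:
drive_tool([
  {"dx": 0, "dy": 0, "dz": 0.04, "wx": 0, "wy": 0, "wz": 0, "hand": 45},
  {"dx": 0, "dy": 0, "dz": 0.07, "wx": 0, "wy": 0, "wz": 0, "hand": 45},
  {"dx": 0, "dy": 0, "dz": 0.1, "wx": 0, "wy": 0, "wz": 0, "hand": 45},
  {"dx": 0, "dy": 0, "dz": 0.1, "wx": 0, "wy": 0, "wz": 0, "hand": 45},
])

```text
clock: 8.55
eef_pos: [0.5884, 0.1374, 0.0628]
tool_rot: [-0.048, 0.999, 0.0, 0.0]
ft_force: [-0.3, 0.4, -2.0]
grip_width: 0.0555
grasp_force: 64.6
```

Call:
drive_tool([
  {"dx": 0, "dy": 0, "dz": 0.02, "wx": 0, "wy": 0, "wz": 0, "hand": 45},
  {"dx": 0, "dy": 0, "dz": 0.04, "wx": 0, "wy": 0, "wz": 0, "hand": 45},
  {"dx": 0, "dy": 0, "dz": 0.04, "wx": 0, "wy": 0, "wz": 0, "hand": 45},
])

```text
clock: 8.85
eef_pos: [0.5882, 0.1373, 0.0605]
tool_rot: [-0.048, 0.999, 0.0, 0.0]
ft_force: [-0.3, -0.0, -1.7]
grip_width: 0.0552
grasp_force: 64.6
```

Call:
drive_tool([
  {"dx": 0, "dy": 0, "dz": 0.02, "wx": 0, "wy": 0, "wz": 0, "hand": 45},
  {"dx": 0, "dy": 0, "dz": 0.02, "wx": 0, "wy": 0, "wz": 0, "hand": 45},
  {"dx": 0, "dy": 0, "dz": 0.03, "wx": 0, "wy": 0, "wz": 0, "hand": 45},
  {"dx": 0, "dy": 0, "dz": 0.03, "wx": 0, "wy": 0, "wz": 0, "hand": 45},
])

```text
clock: 9.25
eef_pos: [0.5883, 0.1373, 0.0591]
tool_rot: [-0.048, 0.999, 0.0, 0.0]
ft_force: [0.1, 0.6, -0.2]
grip_width: 0.0548
grasp_force: 64.6
```

Call:
drive_tool([
  {"dx": 0, "dy": 0, "dz": 0, "wx": 0, "wy": 0, "wz": 0, "hand": 85},
  {"dx": 0, "dy": 0, "dz": 0, "wx": 0, "wy": 0, "wz": 0, "hand": 85},
  {"dx": 0, "dy": 0, "dz": 0, "wx": 0, "wy": 0, "wz": 0, "hand": 85},
  {"dx": 0, "dy": 0, "dz": 0, "wx": 0, "wy": 0, "wz": 0, "hand": 85},
  {"dx": 0, "dy": 0, "dz": -0.2, "wx": 0, "wy": 0, "wz": 0, "hand": 85},
  {"dx": 0, "dy": 0, "dz": -0.5, "wx": 0, "wy": 0, "wz": 0, "hand": 85},
  {"dx": 0, "dy": 0, "dz": -0.9, "wx": 0, "wy": 0, "wz": 0, "hand": 85},
  {"dx": 0, "dy": 0, "dz": -1.4, "wx": 0, "wy": 0, "wz": 0, "hand": 85},
  {"dx": 0, "dy": 0, "dz": -1.6, "wx": 0, "wy": 0, "wz": 0, "hand": 85},
])

```text
clock: 10.15
eef_pos: [0.5899, 0.1377, 0.1427]
tool_rot: [-0.048, 0.999, 0.001, 0.003]
ft_force: [0.5, 0.0, 0.6]
grip_width: 0.0853
grasp_force: 0.0
```

Run:
```python
from h import *
o=bot.get_obs(); print(o["eef_pos"],o["grip_width"])
rel(S(.058,-.1195,.14),down(STEP[2]-90)); rel(S(.058,-.1195,.064),down(STEP[2]-90))
im=bot.camera("wrist"); cv2.imwrite("pics/w4.png",im[:,:,::-1]); C=cam("wrist",o)
d=bot.outline_of("wrist","blank_a")
for e in d[:2]:
    m=e["region"].astype(np.uint8); c=max(cv2.findContours(m,0,1)[0],key=cv2.contourArea); b=cv2.boxPoints(cv2.minAreaRect(c))
    w=onz(C,b,.084)-S(0,0,.084); print(e["score"],np.round(b).tolist(),"\n",R.from_euler("z",-STEP[2],degrees=True).apply(w))
```

```text
[0.5899 0.1377 0.1427] 0.08525021260999772
{'dx': 0.058, 'dy': -1.072, 'dz': 0.052, 'wx': -0.043, 'wy': 0.06, 'wz': -17.98}
{'dx': 0.066, 'dy': -1.074, 'dz': 1.572, 'wx': -0.043, 'wy': 0.06, 'wz': -17.98}
0.75 [[256.0, 168.0], [372.0, 168.0], [372.0, 344.0], [256.0, 344.0]] 
 [[ 0.0084 -0.0939  0.    ]
 [ 0.0084 -0.04    0.    ]
 [ 0.1038 -0.0355  0.    ]
 [ 0.1038 -0.0983  0.    ]]
```

Call:
drive_tool([
  {"dx": 0, "dy": -0.2, "dz": 0, "wx": 0, "wy": 0, "wz": -1.6, "hand": 40},
  {"dx": 0, "dy": -0.4, "dz": 0, "wx": 0, "wy": 0, "wz": -3.2, "hand": 40},
  {"dx": 0, "dy": -0.6, "dz": 0, "wx": 0, "wy": 0, "wz": -4.8, "hand": 40},
  {"dx": 0, "dy": -0.8, "dz": 0, "wx": 0, "wy": 0, "wz": -6.4, "hand": 40},
  {"dx": 0, "dy": -1, "dz": 0, "wx": 0, "wy": 0, "wz": -8, "hand": 40},
  {"dx": 0, "dy": -1.07, "dz": 0, "wx": 0, "wy": 0, "wz": -9.6, "hand": 40},
  {"dx": 0.06, "dy": -1.07, "dz": 0, "wx": 0, "wy": 0, "wz": -11.2, "hand": 40},
  {"dx": 0.06, "dy": -1.07, "dz": 0, "wx": 0, "wy": 0, "wz": -12.8, "hand": 40},
  {"dx": 0.06, "dy": -1.07, "dz": 0.1, "wx": 0, "wy": 0, "wz": -14.4, "hand": 40},
  {"dx": 0.06, "dy": -1.07, "dz": 0.1, "wx": 0, "wy": 0, "wz": -16, "hand": 40},
  {"dx": 0.06, "dy": -1.07, "dz": 0.1, "wx": -0.04, "wy": 0.06, "wz": -17.6, "hand": 40},
  {"dx": 0.06, "dy": -1.07, "dz": 0.1, "wx": -0.04, "wy": 0.06, "wz": -18, "hand": 40},
  {"dx": 0.06, "dy": -1.07, "dz": 0.5, "wx": -0.04, "wy": 0.06, "wz": -18, "hand": 40},
  {"dx": 0.06, "dy": -1.07, "dz": 0.9, "wx": -0.04, "wy": 0.06, "wz": -18, "hand": 40},
  {"dx": 0.06, "dy": -1.07, "dz": 1.25, "wx": -0.04, "wy": 0.06, "wz": -18, "hand": 40},
  {"dx": 0.06, "dy": -1.07, "dz": 1.5, "wx": -0.04, "wy": 0.06, "wz": -18, "hand": 40},
  {"dx": 0.06, "dy": -1.07, "dz": 1.57, "wx": -0.04, "wy": 0.06, "wz": -18, "hand": 40},
  {"dx": 0.06, "dy": -1.07, "dz": 1.57, "wx": -0.04, "wy": 0.06, "wz": -18, "hand": 40},
])

```text
clock: 12.05
eef_pos: [0.5899, 0.0837, 0.0597]
tool_rot: [0.74, -0.672, -0.002, 0.003]
ft_force: [0.1, 0.5, 0.2]
grip_width: 0.0403
grasp_force: 0.0
```

Run:
```python
from h import *
o=bot.get_obs(); print(o["eef_pos"],o["grip_width"],o["ft_force"],o["joint_pos"])
rel(S(.058,-.038,.064),down(STEP[2]-90))
cv2.imwrite("pics/w5.png",bot.camera("wrist")[:,:,::-1])
```

```text
[0.5899 0.0837 0.0597] 0.04028124740768547 [0.1021 0.4914 0.1872] [ 0.1412  0.5652 -0.0024  1.0101 -0.0006 -1.5262]
{'dx': -1.633, 'dy': -0.05, 'dz': -0.088, 'wx': 0.08, 'wy': -0.01, 'wz': 0.019}
```

View pics/w5.png

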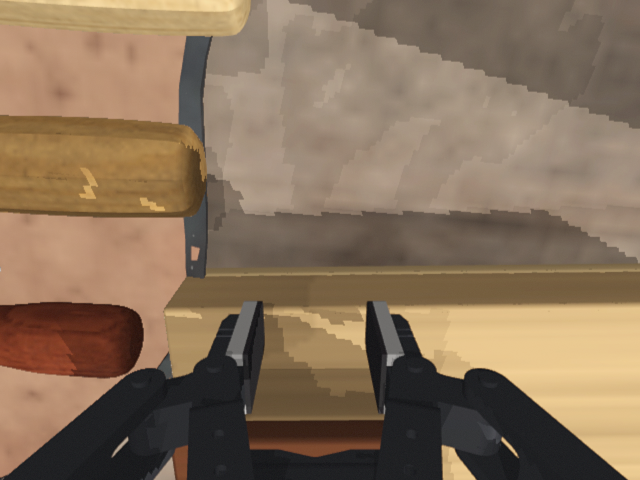

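The camera faces backward here. The pads, at (245,355) and (380,355), stand just behind the blank, whose walnut top shows near row 430. Pushing starts now.

Call:
drive_tool([
  {"dx": -0.06, "dy": -0.01, "dz": -0.04, "wx": 0.04, "wy": 0, "wz": 0, "hand": 40},
  {"dx": -0.12, "dy": -0.02, "dz": -0.08, "wx": 0.08, "wy": 0, "wz": 0, "hand": 40},
  {"dx": -0.18, "dy": -0.03, "dz": -0.08, "wx": 0.08, "wy": 0, "wz": 0, "hand": 40},
  {"dx": -0.24, "dy": -0.05, "dz": -0.08, "wx": 0.08, "wy": 0, "wz": 0, "hand": 40},
  {"dx": -0.3, "dy": -0.05, "dz": -0.08, "wx": 0.08, "wy": 0, "wz": 0, "hand": 40},
  {"dx": -0.36, "dy": -0.05, "dz": -0.08, "wx": 0.08, "wy": 0, "wz": 0, "hand": 40},
  {"dx": -0.42, "dy": -0.05, "dz": -0.08, "wx": 0.08, "wy": 0, "wz": 0, "hand": 40},
  {"dx": -0.48, "dy": -0.05, "dz": -0.08, "wx": 0.08, "wy": 0, "wz": 0, "hand": 40},
  {"dx": -0.54, "dy": -0.05, "dz": -0.08, "wx": 0.08, "wy": 0, "wz": 0, "hand": 40},
  {"dx": -0.6, "dy": -0.05, "dz": -0.08, "wx": 0.08, "wy": 0, "wz": 0, "hand": 40},
  {"dx": -0.66, "dy": -0.05, "dz": -0.08, "wx": 0.08, "wy": 0, "wz": 0, "hand": 40},
  {"dx": -0.72, "dy": -0.05, "dz": -0.08, "wx": 0.08, "wy": 0, "wz": 0, "hand": 40},
  {"dx": -0.78, "dy": -0.05, "dz": -0.08, "wx": 0.08, "wy": 0, "wz": 0, "hand": 40},
  {"dx": -0.84, "dy": -0.05, "dz": -0.08, "wx": 0.08, "wy": 0, "wz": 0, "hand": 40},
  {"dx": -0.9, "dy": -0.05, "dz": -0.08, "wx": 0.08, "wy": 0, "wz": 0, "hand": 40},
  {"dx": -0.96, "dy": -0.05, "dz": -0.08, "wx": 0.08, "wy": 0, "wz": 0, "hand": 40},
  {"dx": -1.02, "dy": -0.05, "dz": -0.08, "wx": 0.08, "wy": 0, "wz": 0, "hand": 40},
  {"dx": -1.08, "dy": -0.05, "dz": -0.08, "wx": 0.08, "wy": 0, "wz": 0, "hand": 40},
  {"dx": -1.14, "dy": -0.05, "dz": -0.08, "wx": 0.08, "wy": 0, "wz": 0, "hand": 40},
  {"dx": -1.2, "dy": -0.05, "dz": -0.08, "wx": 0.08, "wy": 0, "wz": 0, "hand": 40},
])

```text
clock: 14.1
eef_pos: [0.5872, 0.144, 0.0646]
tool_rot: [0.74, -0.672, 0.001, -0.0]
ft_force: [0.3, -1.6, 0.7]
grip_width: 0.0397
grasp_force: 0.8
```

Run:
```python
from h import *
o=bot.get_obs(); p=R.from_euler("z",-STEP[2],degrees=True).apply(o["eef_pos"]-S(0,0,0)); print(p,o["ft_force"],o["clock"])
a=bot.camera("side")[:,:,::-1][200:360,230:380]; b=bot.camera("top")[:,:,::-1][190:300,220:350]
cv2.imwrite("pics/p1.png",np.hstack([cv2.resize(a,(400,427)),cv2.resize(b,(400,427))]))
rel(S(.058,-.038,.064),down(STEP[2]-90))
```

```text
[ 0.0587 -0.0593  0.0646] [ 0.2897 -1.6026  0.7206] 14.1
{'dx': -0.417, 'dy': 0.01, 'dz': 0.01, 'wx': -0.021, 'wy': -0.0, 'wz': 0.027}
```

View pics/p1.png

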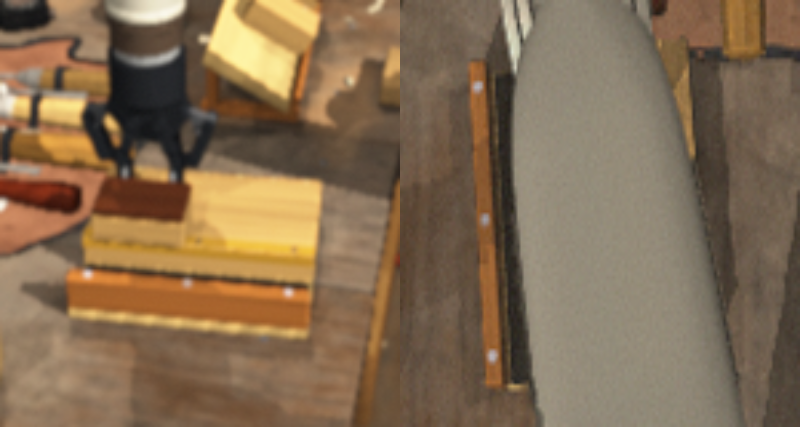

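The side view shows the blank at the left (far) end of the deck, at (140,210), square to the brass edge with walnut up, and the fingers behind it. I'll push on slowly past the tipping point.

Call:
drive_tool([
  {"dx": -0.04, "dy": 0, "dz": 0, "wx": 0, "wy": 0, "wz": 0, "hand": 40},
  {"dx": -0.08, "dy": 0, "dz": 0, "wx": 0, "wy": 0, "wz": 0, "hand": 40},
  {"dx": -0.12, "dy": 0, "dz": 0, "wx": 0, "wy": 0, "wz": 0, "hand": 40},
  {"dx": -0.16, "dy": 0, "dz": 0, "wx": 0, "wy": 0, "wz": 0, "hand": 40},
  {"dx": -0.2, "dy": 0, "dz": 0, "wx": 0, "wy": 0, "wz": 0, "hand": 40},
  {"dx": -0.24, "dy": 0, "dz": 0, "wx": 0, "wy": 0, "wz": 0, "hand": 40},
  {"dx": -0.28, "dy": 0, "dz": 0, "wx": 0, "wy": 0, "wz": 0, "hand": 40},
  {"dx": -0.31, "dy": 0, "dz": 0, "wx": 0, "wy": 0, "wz": 0, "hand": 40},
  {"dx": -0.34, "dy": 0, "dz": 0, "wx": 0, "wy": 0, "wz": 0, "hand": 40},
  {"dx": -0.37, "dy": 0, "dz": 0, "wx": 0, "wy": 0, "wz": 0, "hand": 40},
  {"dx": -0.4, "dy": 0, "dz": 0, "wx": 0, "wy": 0, "wz": 0, "hand": 40},
  {"dx": -0.43, "dy": 0, "dz": 0, "wx": 0, "wy": 0, "wz": 0, "hand": 40},
  {"dx": -0.46, "dy": 0, "dz": 0, "wx": 0, "wy": 0, "wz": 0, "hand": 40},
  {"dx": -0.49, "dy": 0, "dz": 0, "wx": 0, "wy": 0, "wz": 0, "hand": 40},
  {"dx": -0.52, "dy": 0, "dz": 0, "wx": 0, "wy": 0, "wz": 0, "hand": 40},
  {"dx": -0.55, "dy": 0, "dz": 0, "wx": 0, "wy": 0, "wz": 0, "hand": 40},
  {"dx": -0.55, "dy": 0, "dz": 0, "wx": 0, "wy": 0, "wz": 0, "hand": 40},
  {"dx": -0.55, "dy": 0, "dz": 0, "wx": 0, "wy": 0, "wz": 0, "hand": 40},
  {"dx": -0.55, "dy": 0, "dz": 0, "wx": 0, "wy": 0, "wz": 0, "hand": 40},
])

```text
clock: 16.1
eef_pos: [0.5844, 0.1713, 0.0644]
tool_rot: [0.741, -0.672, 0.001, -0.0]
ft_force: [-0.2, -0.3, -0.5]
grip_width: 0.0392
grasp_force: 0.0
```

Run:
```python
from h import *
o=bot.get_obs(); p=R.from_euler("z",-STEP[2],degrees=True).apply(o["eef_pos"]-S(0,0,0)); print(p,o["ft_force"],o["clock"])
a=bot.camera("side")[:,:,::-1][240:350,240:370]; cv2.imwrite("pics/p2.png",cv2.resize(a,(520,440),interpolation=2))
```

```text
[ 0.0585 -0.0319  0.0644] [-0.2267 -0.2783 -0.487 ] 16.1
```

View pics/p2.png

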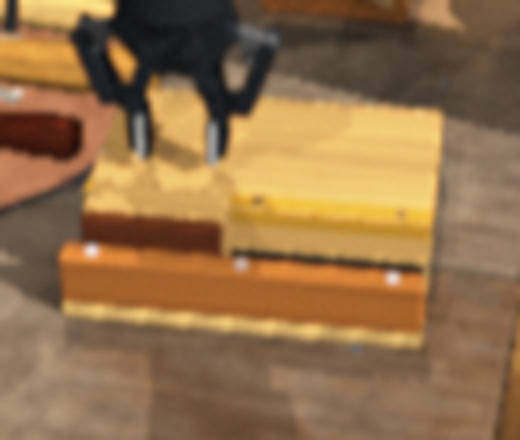

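The first blank has tumbled. It stands in the far half of the bay with its walnut face against the rail and its pale face up, and the pusher touches nothing. Next I back off and go for the second blank.

Call:
drive_tool([
  {"dx": 0.2, "dy": 0, "dz": 0, "wx": 0, "wy": 0, "wz": 0, "hand": 40},
  {"dx": 0.5, "dy": 0, "dz": -0.1, "wx": 0, "wy": 0, "wz": 0, "hand": 60},
  {"dx": 0.8, "dy": 0, "dz": -0.6, "wx": 0, "wy": 0, "wz": 0, "hand": 85},
  {"dx": 1.1, "dy": 0, "dz": -1.3, "wx": 0, "wy": 0, "wz": 0, "hand": 85},
  {"dx": 1.4, "dy": 0, "dz": -2, "wx": 0, "wy": 0, "wz": 0, "hand": 85},
  {"dx": 1.6, "dy": 0, "dz": -2.6, "wx": 0, "wy": 0, "wz": 0, "hand": 85},
  {"dx": 1.6, "dy": 0, "dz": -2.7, "wx": 0, "wy": 0, "wz": 0, "hand": 85},
])

```text
clock: 16.85
eef_pos: [0.5946, 0.0891, 0.205]
tool_rot: [0.739, -0.673, 0.004, -0.004]
ft_force: [-0.0, 0.4, 0.3]
grip_width: 0.0851
grasp_force: 0.0
```

Run:
```python
from h import *
t=down(183.66,-30); z=t.as_matrix()[:,2]; print(z); c=np.array([.5372,-.3545,.065])
rel(c-.12*z,t); print(bot.get_obs()["eef_pos"])
```

```text
[ 0.499   0.0319 -0.866 ]
{'dx': 8.691, 'dy': 3.177, 'dz': 0.695, 'wx': 4.685, 'wy': -4.561, 'wz': 17.899}
[0.5946 0.0891 0.205 ]
```

Call:
drive_tool([
  {"dx": 0.6, "dy": 0.2, "dz": 0, "wx": 0.33, "wy": -0.33, "wz": 1.3, "hand": 85},
  {"dx": 1.2, "dy": 0.4, "dz": 0, "wx": 0.67, "wy": -0.65, "wz": 2.6, "hand": 85},
  {"dx": 1.9, "dy": 0.7, "dz": 0, "wx": 1, "wy": -1, "wz": 3.8, "hand": 85},
  {"dx": 2.5, "dy": 0.9, "dz": 0, "wx": 1.34, "wy": -1.3, "wz": 5.1, "hand": 85},
  {"dx": 3.1, "dy": 1.1, "dz": 0, "wx": 1.67, "wy": -1.63, "wz": 6.4, "hand": 85},
  {"dx": 3.7, "dy": 1.4, "dz": 0.1, "wx": 2, "wy": -1.95, "wz": 7.7, "hand": 85},
  {"dx": 4.3, "dy": 1.6, "dz": 0.1, "wx": 2.34, "wy": -2.3, "wz": 9, "hand": 85},
  {"dx": 5, "dy": 1.8, "dz": 0.2, "wx": 2.7, "wy": -2.6, "wz": 10.2, "hand": 85},
  {"dx": 5.6, "dy": 2, "dz": 0.2, "wx": 3, "wy": -2.9, "wz": 11.5, "hand": 85},
  {"dx": 6.2, "dy": 2.3, "dz": 0.3, "wx": 3.35, "wy": -3.26, "wz": 12.8, "hand": 85},
  {"dx": 6.8, "dy": 2.5, "dz": 0.4, "wx": 3.7, "wy": -3.6, "wz": 14.1, "hand": 85},
  {"dx": 7.4, "dy": 2.7, "dz": 0.5, "wx": 4, "wy": -3.9, "wz": 15.4, "hand": 85},
  {"dx": 8.1, "dy": 2.9, "dz": 0.6, "wx": 4.35, "wy": -4.24, "wz": 16.6, "hand": 85},
  {"dx": 8.69, "dy": 3.18, "dz": 0.7, "wx": 4.685, "wy": -4.56, "wz": 17.9, "hand": 85},
  {"dx": 8.69, "dy": 3.18, "dz": 0.7, "wx": 4.685, "wy": -4.56, "wz": 17.9, "hand": 85},
  {"dx": 8.69, "dy": 3.18, "dz": 0.7, "wx": 4.685, "wy": -4.56, "wz": 17.9, "hand": 85},
])

```text
clock: 18.45
eef_pos: [0.4744, -0.3565, 0.1637]
tool_rot: [-0.032, 0.967, 0.009, 0.254]
ft_force: [0.9, -0.7, -0.7]
grip_width: 0.0848
grasp_force: 0.0
```

Run:
```python
from h import *
t=down(183.66,-30); z=t.as_matrix()[:,2]; c=np.array([.5372,-.3545,.065])
rel(c+.004*z,t); o=bot.get_obs(); print(o["eef_pos"],o["joint_pos"])
bot.camera("top")
for n in ("blank_a","blank_plain"): print(n,[(round(float(e["score"]),2),np.round(e["extent"]).tolist()) for e in bot.look_for("top",n)][:3])
bot.camera("wrist"); C=cam("wrist",o)
for e in bot.outline_of("wrist","blank_a")[:2]: print(e["score"],np.round(e["extent"]).tolist())
k=t.as_matrix()
u=-k[:,0];n=-z; print(proj(C,[c+.02*n+a*.045*u+b*.028*k[:,1] for a,b in((1,1),(1,-1),(-1,-1),(-1,1))]))
```

```text
{'dx': -0.125, 'dy': -0.047, 'dz': 2.415, 'wx': 0.026, 'wy': -0.119, 'wz': 0.013}
[ 0.4744 -0.3565  0.1637] [-0.8357  0.2581 -0.3088  0.6685  0.3962 -0.8334]
blank_a [(0.89, [259.0, 225.0, 15.0, 35.0]), (0.79, [476.0, 242.0, 26.0, 38.0])]
blank_plain [(0.57, [436.0, 244.0, 26.0, 34.0])]
0.81 [316.0, 245.0, 98.0, 151.0]
[[356.4633 321.2958]
 [268.3245 321.334 ]
 [262.727  180.7865]
 [361.6319 180.7847]]
```

Call:
drive_tool([
  {"dx": -0.06, "dy": -0.02, "dz": 0.3, "wx": 0, "wy": -0.06, "wz": 0, "hand": 85},
  {"dx": -0.12, "dy": -0.02, "dz": 0.7, "wx": 0.03, "wy": -0.12, "wz": 0, "hand": 85},
  {"dx": -0.12, "dy": -0.02, "dz": 1.1, "wx": 0.03, "wy": -0.12, "wz": 0, "hand": 85},
  {"dx": -0.12, "dy": -0.02, "dz": 1.5, "wx": 0.03, "wy": -0.12, "wz": 0, "hand": 85},
  {"dx": -0.12, "dy": -0.02, "dz": 1.9, "wx": 0.03, "wy": -0.12, "wz": 0, "hand": 85},
  {"dx": -0.12, "dy": -0.02, "dz": 2.2, "wx": 0.03, "wy": -0.12, "wz": 0, "hand": 85},
  {"dx": -0.12, "dy": -0.02, "dz": 2.4, "wx": 0.03, "wy": -0.12, "wz": 0, "hand": 85},
  {"dx": -0.12, "dy": -0.02, "dz": 2.4, "wx": 0.03, "wy": -0.12, "wz": 0, "hand": 85},
  {"dx": -0.12, "dy": -0.02, "dz": 2.4, "wx": 0.03, "wy": -0.12, "wz": 0, "hand": 45},
  {"dx": -0.12, "dy": -0.02, "dz": 2.4, "wx": 0.03, "wy": -0.12, "wz": 0, "hand": 45},
  {"dx": -0.12, "dy": -0.02, "dz": 2.4, "wx": 0.03, "wy": -0.12, "wz": 0, "hand": 45},
  {"dx": -0.12, "dy": -0.02, "dz": 2.4, "wx": 0.03, "wy": -0.12, "wz": 0, "hand": 45},
  {"dx": -0.12, "dy": -0.02, "dz": 2.4, "wx": 0.03, "wy": -0.12, "wz": 0, "hand": 45},
  {"dx": -0.12, "dy": -0.02, "dz": 2.4, "wx": 0.03, "wy": -0.12, "wz": 0, "hand": 45},
])

```text
clock: 20.1
eef_pos: [0.5401, -0.3534, 0.0645]
tool_rot: [-0.032, 0.965, 0.007, 0.26]
ft_force: [-3.9, 0.7, 6.3]
grip_width: 0.0551
grasp_force: 65.0
```

Run:
```python
from h import *
o=bot.get_obs(); z=R.from_quat(o["tool_rot"]).as_matrix(); print(o["eef_pos"],o["ft_force"],((o["eef_pos"]-[.5372,-.3545,.065])@z))
q=(o["eef_pos"]-.09*z[:,2],R.from_quat(o["tool_rot"])); rel(q[0],q[1])
rel(S(-.058,-.0695,.11),down(STEP[2]+180),q); rel(S(-.058,-.0695,.11),down(STEP[2]+180))
```

```text
[ 0.5401 -0.3534  0.0645] [-3.9479  0.733   6.2965] [-0.0023  0.0009  0.002 ]
{'dx': 0.0, 'dy': -0.0, 'dz': -1.8, 'wx': 0.0, 'wy': 0.0, 'wz': 0.0}
{'dx': 0.162, 'dy': 9.591, 'dz': 0.616, 'wx': -0.126, 'wy': 6.034, 'wz': -0.319}
{'dx': 0.162, 'dy': 9.591, 'dz': -1.184, 'wx': -0.126, 'wy': 6.034, 'wz': -0.319}
```

Call:
drive_tool([
  {"dx": 0, "dy": 0, "dz": -0.2, "wx": 0, "wy": 0, "wz": 0, "hand": 45},
  {"dx": 0, "dy": 0, "dz": -0.6, "wx": 0, "wy": 0, "wz": 0, "hand": 45},
  {"dx": 0, "dy": 0, "dz": -1.2, "wx": 0, "wy": 0, "wz": 0, "hand": 45},
  {"dx": 0, "dy": 0, "dz": -1.9, "wx": 0, "wy": 0, "wz": 0, "hand": 45},
  {"dx": 0, "dy": 0.1, "dz": -2.6, "wx": 0, "wy": 0, "wz": 0, "hand": 45},
  {"dx": 0, "dy": 0.6, "dz": -2.9, "wx": 0, "wy": 0, "wz": 0, "hand": 45},
  {"dx": 0, "dy": 1.3, "dz": -2.9, "wx": 0, "wy": 0.3, "wz": 0, "hand": 45},
  {"dx": 0, "dy": 2.1, "dz": -2.9, "wx": 0, "wy": 0.8, "wz": 0, "hand": 45},
  {"dx": 0, "dy": 2.9, "dz": -2.9, "wx": 0, "wy": 1.4, "wz": 0, "hand": 45},
  {"dx": 0, "dy": 3.7, "dz": -2.8, "wx": 0, "wy": 2.1, "wz": -0.1, "hand": 45},
  {"dx": 0, "dy": 4.5, "dz": -2.6, "wx": 0, "wy": 2.8, "wz": -0.1, "hand": 45},
  {"dx": 0.1, "dy": 5.3, "dz": -2.4, "wx": -0.1, "wy": 3.5, "wz": -0.2, "hand": 45},
  {"dx": 0.1, "dy": 6.1, "dz": -2.2, "wx": -0.1, "wy": 4.2, "wz": -0.2, "hand": 45},
  {"dx": 0.1, "dy": 6.9, "dz": -2, "wx": -0.1, "wy": 4.9, "wz": -0.2, "hand": 45},
  {"dx": 0.1, "dy": 7.7, "dz": -1.8, "wx": -0.1, "wy": 5.5, "wz": -0.3, "hand": 45},
  {"dx": 0.16, "dy": 8.4, "dz": -1.6, "wx": -0.13, "wy": 6.03, "wz": -0.3, "hand": 45},
  {"dx": 0.16, "dy": 9.1, "dz": -1.4, "wx": -0.13, "wy": 6.03, "wz": -0.32, "hand": 45},
  {"dx": 0.16, "dy": 9.59, "dz": -1.2, "wx": -0.13, "wy": 6.03, "wz": -0.32, "hand": 45},
  {"dx": 0.16, "dy": 9.59, "dz": -1.2, "wx": -0.13, "wy": 6.03, "wz": -0.32, "hand": 45},
  {"dx": 0.16, "dy": 9.59, "dz": -1.2, "wx": -0.13, "wy": 6.03, "wz": -0.32, "hand": 45},
])

```text
clock: 22.1
eef_pos: [0.4708, 0.1231, 0.1096]
tool_rot: [-0.048, 0.999, 0.0, -0.001]
ft_force: [-0.4, 0.1, -1.5]
grip_width: 0.055
grasp_force: 64.6
```

Run:
```python
from h import *
o=bot.get_obs(); print(o["eef_pos"],o["joint_pos"],o["ft_force"],R.from_euler("z",-STEP[2],degrees=True).apply(o["eef_pos"]-S(0,0,0)))
rel(S(-.058,-.0695,.0615),down(STEP[2]+180))
```

```text
[0.4708 0.1231 0.1096] [ 0.2553  0.3186 -0.2549  1.      0.0008  0.1587] [-0.4306  0.0569 -1.532 ] [-0.0593 -0.0691  0.1096]
{'dx': -0.028, 'dy': -0.008, 'dz': 0.963, 'wx': 0.004, 'wy': -0.032, 'wz': 0.018}
```

Call:
drive_tool([
  {"dx": -0.03, "dy": 0, "dz": 0.2, "wx": 0, "wy": -0.03, "wz": 0, "hand": 45},
  {"dx": -0.03, "dy": 0, "dz": 0.45, "wx": 0, "wy": -0.03, "wz": 0, "hand": 45},
  {"dx": -0.03, "dy": 0, "dz": 0.7, "wx": 0, "wy": -0.03, "wz": 0, "hand": 45},
  {"dx": -0.03, "dy": 0, "dz": 0.85, "wx": 0, "wy": -0.03, "wz": 0, "hand": 45},
  {"dx": -0.03, "dy": 0, "dz": 0.92, "wx": 0, "wy": -0.03, "wz": 0, "hand": 45},
  {"dx": -0.03, "dy": 0, "dz": 0.94, "wx": 0, "wy": -0.03, "wz": 0, "hand": 45},
  {"dx": -0.03, "dy": 0, "dz": 0.95, "wx": 0, "wy": -0.03, "wz": 0, "hand": 45},
  {"dx": -0.03, "dy": 0, "dz": 0.95, "wx": 0, "wy": -0.03, "wz": 0, "hand": 45},
])

```text
clock: 22.9
eef_pos: [0.4734, 0.1234, 0.0629]
tool_rot: [-0.048, 0.999, 0.001, 0.001]
ft_force: [-0.3, -0.2, -2.0]
grip_width: 0.055
grasp_force: 64.6
```

Call:
drive_tool([
  {"dx": 0, "dy": 0, "dz": 0.02, "wx": 0, "wy": 0, "wz": 0, "hand": 45},
  {"dx": 0, "dy": 0, "dz": 0.04, "wx": 0, "wy": 0, "wz": 0, "hand": 45},
  {"dx": 0, "dy": 0, "dz": 0.04, "wx": 0, "wy": 0, "wz": 0, "hand": 45},
])

```text
clock: 23.2
eef_pos: [0.4734, 0.1236, 0.0613]
tool_rot: [-0.048, 0.999, 0.001, 0.001]
ft_force: [-1.0, -0.5, 4.8]
grip_width: 0.055
grasp_force: 65.2
```

Call:
drive_tool([
  {"dx": 0, "dy": 0, "dz": 0, "wx": 0, "wy": 0, "wz": 0, "hand": 85},
  {"dx": 0, "dy": 0, "dz": 0, "wx": 0, "wy": 0, "wz": 0, "hand": 85},
  {"dx": 0, "dy": 0, "dz": 0, "wx": 0, "wy": 0, "wz": 0, "hand": 85},
  {"dx": 0, "dy": 0, "dz": 0, "wx": 0, "wy": 0, "wz": 0, "hand": 85},
  {"dx": 0, "dy": 0, "dz": -0.2, "wx": 0, "wy": 0, "wz": 0, "hand": 85},
  {"dx": 0, "dy": 0, "dz": -0.5, "wx": 0, "wy": 0, "wz": 0, "hand": 85},
  {"dx": 0, "dy": 0, "dz": -0.9, "wx": 0, "wy": 0, "wz": 0, "hand": 85},
  {"dx": 0, "dy": 0, "dz": -1.4, "wx": 0, "wy": 0, "wz": 0, "hand": 85},
  {"dx": 0, "dy": 0, "dz": -1.6, "wx": 0, "wy": 0, "wz": 0, "hand": 85},
])

```text
clock: 24.1
eef_pos: [0.4744, 0.1236, 0.1433]
tool_rot: [-0.048, 0.999, 0.001, 0.003]
ft_force: [0.7, -0.4, -0.2]
grip_width: 0.0851
grasp_force: 0.0
```

Run:
```python
from h import *
o=bot.get_obs(); print(o["eef_pos"],o["grip_width"])
rel(S(-.058,-.1215,.064),down(STEP[2]-90))
bot.camera("wrist"); C=cam("wrist",o)
for e in bot.outline_of("wrist","blank_a")[:2]:
    m=e["region"].astype(np.uint8); c=max(cv2.findContours(m,0,1)[0],key=cv2.contourArea); b=cv2.boxPoints(cv2.minAreaRect(c))
    w=onz(C,b,.084)-S(0,0,.084); print(e["score"],np.round(b).tolist(),"\n",R.from_euler("z",-STEP[2],degrees=True).apply(w))
```

```text
[0.4744 0.1236 0.1433] 0.08511427537001173
{'dx': 0.057, 'dy': -1.055, 'dz': 1.584, 'wx': -0.034, 'wy': 0.071, 'wz': -17.996}
0.78 [[256.0, 163.0], [373.0, 163.0], [373.0, 339.0], [256.0, 339.0]] 
 [[-0.1102 -0.0967  0.    ]
 [-0.1101 -0.0424  0.    ]
 [-0.0153 -0.038   0.    ]
 [-0.0154 -0.1013  0.    ]]
0.76 [[400.0, 325.0], [432.0, 319.0], [458.0, 450.0], [426.0, 456.0]] 
 [[-0.0238 -0.0237  0.    ]
 [-0.0275 -0.0074  0.    ]
 [ 0.0626  0.0166  0.    ]
 [ 0.0674 -0.0018  0.    ]]
```

Run:
```python
from h import *
bot.camera("top"); C=cam("top"); I=R.from_euler("z",-STEP[2],degrees=True)
for cam_,z in (("top",.066),):
  for e in bot.outline_of("top","blank_a")[:3]:
    m=e["region"].astype(np.uint8); c=max(cv2.findContours(m,0,1)[0],key=cv2.contourArea); b=cv2.boxPoints(cv2.minAreaRect(c))
    print(e["score"],np.round(e["extent"]).tolist(),I.apply(onz(C,b,z)-S(0,0,z)).tolist())
w=cam("wrist"); print(proj(w,[S(.013,.007,.066),S(.013,.047,.066),S(.103,.007,.066),S(.103,.047,.066)]))
```

```text
0.62 [257.0, 226.0, 11.0, 36.0] [[0.014355158652082197, 0.0681149970436767, 5.551115123125782e-17], [0.10890131765754887, 0.0492087958472645, 5.551115123125782e-17], [0.10232951881547396, 0.021220972871475258, 5.551115123125782e-17], [0.007908146108857398, 0.04042994896416341, 5.551115123125782e-17]]
[[443.0539 369.1046]
 [509.8554 369.0191]
 [429.4419 481.932 ]
 [489.1132 481.8477]]
```

Call:
drive_tool([
  {"dx": 0, "dy": -0.2, "dz": 0, "wx": 0, "wy": 0, "wz": -1.6, "hand": 40},
  {"dx": 0, "dy": -0.4, "dz": 0, "wx": 0, "wy": 0, "wz": -3.2, "hand": 40},
  {"dx": 0, "dy": -0.6, "dz": 0, "wx": 0, "wy": 0, "wz": -4.8, "hand": 40},
  {"dx": 0, "dy": -0.8, "dz": 0, "wx": 0, "wy": 0, "wz": -6.4, "hand": 40},
  {"dx": 0, "dy": -1, "dz": 0, "wx": 0, "wy": 0, "wz": -8, "hand": 40},
  {"dx": 0, "dy": -1.06, "dz": 0, "wx": 0, "wy": 0, "wz": -9.6, "hand": 40},
  {"dx": 0.06, "dy": -1.06, "dz": 0, "wx": 0, "wy": 0, "wz": -11.2, "hand": 40},
  {"dx": 0.06, "dy": -1.06, "dz": 0, "wx": 0, "wy": 0, "wz": -12.8, "hand": 40},
  {"dx": 0.06, "dy": -1.06, "dz": 0.1, "wx": 0, "wy": 0, "wz": -14.4, "hand": 40},
  {"dx": 0.06, "dy": -1.06, "dz": 0.1, "wx": 0, "wy": 0, "wz": -16, "hand": 40},
  {"dx": 0.06, "dy": -1.06, "dz": 0.1, "wx": -0.03, "wy": 0.07, "wz": -17.6, "hand": 40},
  {"dx": 0.06, "dy": -1.06, "dz": 0.1, "wx": -0.03, "wy": 0.07, "wz": -18, "hand": 40},
  {"dx": 0.06, "dy": -1.06, "dz": 0.5, "wx": -0.03, "wy": 0.07, "wz": -18, "hand": 40},
  {"dx": 0.06, "dy": -1.06, "dz": 0.9, "wx": -0.03, "wy": 0.07, "wz": -18, "hand": 40},
  {"dx": 0.06, "dy": -1.06, "dz": 1.25, "wx": -0.03, "wy": 0.07, "wz": -18, "hand": 40},
  {"dx": 0.06, "dy": -1.06, "dz": 1.45, "wx": -0.03, "wy": 0.07, "wz": -18, "hand": 40},
  {"dx": 0.06, "dy": -1.06, "dz": 1.52, "wx": -0.03, "wy": 0.07, "wz": -18, "hand": 40},
  {"dx": 0.06, "dy": -1.06, "dz": 1.52, "wx": -0.03, "wy": 0.07, "wz": -18, "hand": 40},
])

```text
clock: 26.1
eef_pos: [0.4745, 0.0703, 0.0637]
tool_rot: [0.74, -0.673, -0.002, 0.002]
ft_force: [0.0, 0.3, 0.2]
grip_width: 0.0395
grasp_force: 0.0
```

Run:
```python
from h import *
o=bot.get_obs(); print(R.from_euler("z",-STEP[2],degrees=True).apply(o["eef_pos"]-S(0,0,0)),o["ft_force"],o["joint_pos"][5])
rel(S(-.058,-.032,.064),down(STEP[2]-90))
```

```text
[-0.0606 -0.1221  0.0637] [0.014  0.2981 0.1967] -1.5186783353692632
{'dx': -1.801, 'dy': -0.052, 'dz': -0.008, 'wx': 0.066, 'wy': -0.011, 'wz': 0.004}
```

Call:
drive_tool([
  {"dx": -0.08, "dy": 0, "dz": 0, "wx": 0.03, "wy": 0, "wz": 0, "hand": 40},
  {"dx": -0.16, "dy": 0, "dz": 0, "wx": 0.06, "wy": 0, "wz": 0, "hand": 40},
  {"dx": -0.22, "dy": 0, "dz": 0, "wx": 0.06, "wy": 0, "wz": 0, "hand": 40},
  {"dx": -0.28, "dy": 0, "dz": 0, "wx": 0.06, "wy": 0, "wz": 0, "hand": 40},
  {"dx": -0.34, "dy": 0, "dz": 0, "wx": 0.06, "wy": 0, "wz": 0, "hand": 40},
  {"dx": -0.4, "dy": 0, "dz": 0, "wx": 0.06, "wy": 0, "wz": 0, "hand": 40},
  {"dx": -0.46, "dy": 0, "dz": 0, "wx": 0.06, "wy": 0, "wz": 0, "hand": 40},
  {"dx": -0.52, "dy": 0, "dz": 0, "wx": 0.06, "wy": 0, "wz": 0, "hand": 40},
  {"dx": -0.58, "dy": 0, "dz": 0, "wx": 0.06, "wy": 0, "wz": 0, "hand": 40},
  {"dx": -0.64, "dy": 0, "dz": 0, "wx": 0.06, "wy": 0, "wz": 0, "hand": 40},
  {"dx": -0.7, "dy": 0, "dz": 0, "wx": 0.06, "wy": 0, "wz": 0, "hand": 40},
  {"dx": -0.76, "dy": 0, "dz": 0, "wx": 0.06, "wy": 0, "wz": 0, "hand": 40},
  {"dx": -0.82, "dy": 0, "dz": 0, "wx": 0.06, "wy": 0, "wz": 0, "hand": 40},
  {"dx": -0.88, "dy": 0, "dz": 0, "wx": 0.06, "wy": 0, "wz": 0, "hand": 40},
  {"dx": -0.94, "dy": 0, "dz": 0, "wx": 0.06, "wy": 0, "wz": 0, "hand": 40},
  {"dx": -1, "dy": 0, "dz": 0, "wx": 0.06, "wy": 0, "wz": 0, "hand": 40},
  {"dx": -1.06, "dy": 0, "dz": 0, "wx": 0.06, "wy": 0, "wz": 0, "hand": 40},
  {"dx": -1.12, "dy": 0, "dz": 0, "wx": 0.06, "wy": 0, "wz": 0, "hand": 40},
  {"dx": -1.18, "dy": 0, "dz": 0, "wx": 0.06, "wy": 0, "wz": 0, "hand": 40},
  {"dx": -1.24, "dy": 0, "dz": 0, "wx": 0.06, "wy": 0, "wz": 0, "hand": 40},
])

```text
clock: 28.1
eef_pos: [0.4691, 0.1323, 0.0643]
tool_rot: [0.74, -0.673, 0.001, -0.0]
ft_force: [0.5, -1.7, 0.8]
grip_width: 0.0396
grasp_force: 0.7
```

Call:
drive_tool([
  {"dx": -0.04, "dy": 0, "dz": 0, "wx": 0, "wy": 0, "wz": 0, "hand": 40},
  {"dx": -0.08, "dy": 0, "dz": 0, "wx": 0, "wy": 0, "wz": 0, "hand": 40},
  {"dx": -0.12, "dy": 0, "dz": 0, "wx": 0, "wy": 0, "wz": 0, "hand": 40},
  {"dx": -0.16, "dy": 0, "dz": 0, "wx": 0, "wy": 0, "wz": 0, "hand": 40},
  {"dx": -0.2, "dy": 0, "dz": 0, "wx": 0, "wy": 0, "wz": 0, "hand": 40},
  {"dx": -0.24, "dy": 0, "dz": 0, "wx": 0, "wy": 0, "wz": 0, "hand": 40},
  {"dx": -0.28, "dy": 0, "dz": 0, "wx": 0, "wy": 0, "wz": 0, "hand": 40},
  {"dx": -0.31, "dy": 0, "dz": 0, "wx": 0, "wy": 0, "wz": 0, "hand": 40},
  {"dx": -0.34, "dy": 0, "dz": 0, "wx": 0, "wy": 0, "wz": 0, "hand": 40},
  {"dx": -0.37, "dy": 0, "dz": 0, "wx": 0, "wy": 0, "wz": 0, "hand": 40},
  {"dx": -0.4, "dy": 0, "dz": 0, "wx": 0, "wy": 0, "wz": 0, "hand": 40},
  {"dx": -0.43, "dy": 0, "dz": 0, "wx": 0, "wy": 0, "wz": 0, "hand": 40},
  {"dx": -0.46, "dy": 0, "dz": 0, "wx": 0, "wy": 0, "wz": 0, "hand": 40},
  {"dx": -0.49, "dy": 0, "dz": 0, "wx": 0, "wy": 0, "wz": 0, "hand": 40},
  {"dx": -0.52, "dy": 0, "dz": 0, "wx": 0, "wy": 0, "wz": 0, "hand": 40},
  {"dx": -0.55, "dy": 0, "dz": 0, "wx": 0, "wy": 0, "wz": 0, "hand": 40},
  {"dx": -0.55, "dy": 0, "dz": 0, "wx": 0, "wy": 0, "wz": 0, "hand": 40},
  {"dx": -0.55, "dy": 0, "dz": 0, "wx": 0, "wy": 0, "wz": 0, "hand": 40},
  {"dx": -0.55, "dy": 0, "dz": 0, "wx": 0, "wy": 0, "wz": 0, "hand": 40},
])

```text
clock: 30.0
eef_pos: [0.4664, 0.1596, 0.0642]
tool_rot: [0.74, -0.673, 0.001, -0.0]
ft_force: [-0.9, -0.3, 0.1]
grip_width: 0.0403
grasp_force: 0.0
```

Backing off and clearing the view for the final check.

Call:
drive_tool([
  {"dx": 0.3, "dy": 0, "dz": 0, "wx": 0, "wy": 0, "wz": 0, "hand": 40},
  {"dx": 0.7, "dy": 0, "dz": -0.3, "wx": 0, "wy": 0, "wz": 0, "hand": 40},
  {"dx": 1.1, "dy": 0, "dz": -1, "wx": 0, "wy": 0, "wz": 0, "hand": 40},
  {"dx": 1.6, "dy": 0, "dz": -1.8, "wx": 0, "wy": 0, "wz": 0, "hand": 40},
  {"dx": 2.2, "dy": 0, "dz": -2.6, "wx": 0, "wy": 0, "wz": 0, "hand": 40},
  {"dx": 2.8, "dy": 0.4, "dz": -3.2, "wx": 0, "wy": 0, "wz": 0, "hand": 40},
  {"dx": 3.2, "dy": 0.8, "dz": -3.4, "wx": 0, "wy": 0, "wz": 0, "hand": 40},
  {"dx": 3.2, "dy": 0.8, "dz": -3.4, "wx": 0, "wy": 0, "wz": 0, "hand": 40},
  {"dx": 3.2, "dy": 0.8, "dz": -3.4, "wx": 0, "wy": 0, "wz": 0, "hand": 40},
])

```text
clock: 30.9
eef_pos: [0.4415, -0.0045, 0.2346]
tool_rot: [0.739, -0.673, 0.001, -0.001]
ft_force: [0.0, 0.3, -0.3]
grip_width: 0.0399
grasp_force: 0.0
```

Run:
```python
from h import *
T=bot.camera("top")[:,:,::-1]; s=bot.camera("side")[:,:,::-1]
cv2.imwrite("pics/f.png",np.hstack([cv2.resize(s[180:345,230:380],(400,440),interpolation=2),cv2.resize(T[190:300,220:320],(400,440),interpolation=2)]))
for n in ("blank_plain","sanding_block","mallet","birch_slice"): print(n,[(round(float(e["score"]),2),np.round(e["extent"]).tolist()) for e in bot.look_for("top",n)][:2])
C=cam("top"); I=R.from_euler("z",-STEP[2],degrees=True)
for e in bot.look_for("top","blank_a")[:2]: print(e["score"],np.round(e["extent"]).tolist(),I.apply(onz(C,e["extent"][:2],.066)-S(0,0,.066)))
o=bot.get_obs(); print(o["clock"],o["ft_force"])
```

```text
blank_plain [(0.61, [437.0, 244.0, 27.0, 35.0]), (0.17, [460.0, 177.0, 39.0, 41.0])]
sanding_block [(0.67, [426.0, 310.0, 39.0, 26.0])]
mallet [(0.71, [202.0, 178.0, 36.0, 41.0]), (0.34, [436.0, 236.0, 108.0, 50.0])]
birch_slice [(0.63, [458.0, 176.0, 41.0, 39.0])]
0.97 [261.0, 268.0, 16.0, 42.0] [[-0.0618  0.0277  0.    ]]
0.64 [261.0, 224.0, 16.0, 37.0] [[0.0543 0.0218 0.    ]]
31.25 [ 0.3394  0.221  -0.711 ]
```

View pics/f.png

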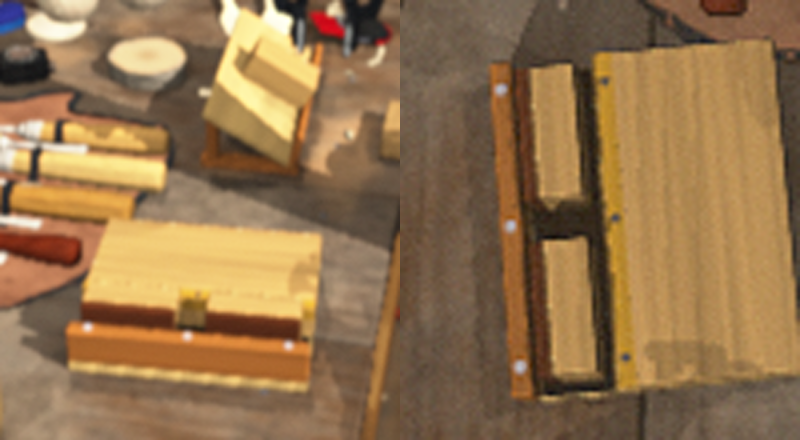

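The final view shows both blanks in the bay side by side, at (555,135) and (570,305) in the top crop, with walnut towards the rail. The plain blank is still in the rack and the bystanders haven't moved.

```bash
python3 -c "
from workcell import bot
print(bot.job_done())"
```

```text
the job is handed in; nothing more can be done
None
```

Both walnut-faced blanks were tumbled over the edge and stand side by side in the bay, walnut towards the stop rail; the plain blank and bystanders were left in place, and the job was handed in at about 31 s.

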